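# Pack the treatment caddy

## Robot

A 6-joint arm with a two-finger parallel gripper is mounted at the origin on the work surface. World frame = base frame: x ahead of the robot, y to its left, z up, the work surface at z = 0. Lengths are in m, angles in rad, forces in N, time in s.
With the tool pointing down it reaches from about 0.375 to 0.9 m from the base axis. Payload 3.1 kg.
Tool frame: the origin (TCP) lies at the very end of the fingers, on their centre line; the grasp point (between the pads) lies 19 mm behind it (ctrl.hold_point_z is the distance from the TCP to the grasp point, in m); z points along the fingers, y is the line along which they close (so a half turn about z gives the same grasp; the last joint's range is limited). The gripper opens to 87 mm and grips with 3 to 60 N. Pads are 19 mm wide; open, the fingers measure 117 mm over their backs; the gripper's body (75 mm by 190 mm) begins 51 mm behind the grasp point.
Start: joints at [0.931, 0.527, 1.433, -0, 1.181, -0.178], TCP at [0.278, 0.56, 0.223] pointing down, gripper open.
Joint ranges: [-3.08, 3.08], [-0.75, 2.2], [0.22, 2.44], [-1.43, 4.57], [0, 2.65], [-2.85, 2.85]. Speed limits (rad/s): [2.79, 2.79, 3.14, 3.14, 3.14, 3.14].

## Interface

Orientations are given as a unit quaternion [w, x, y, z].
In Python, from station import read_state, vision, job, ctrl gives the robot as it stands.
- The arm moves only by the tool apply_moves, never from a script. Its argument "steps" is a list of rows, each a list of 7 numbers: the turn, a rotation vector about the world's x, y, z in rad, then the shift along the world's x, y, z in units of 40 mm (1.0 is 40 mm), then the opening, from 0 (shut) to 1 (fully open). A call has 1 to 8 rows; each row shifts and turns the commanded pose from where the row before left it; what a row does not reach is not made up. A row lasts 1/12 s, in which the tool goes at most 41.7 mm and 7.16 degrees, less where a joint would pass 70% of its speed; a pose out of reach is approached as far as the arm can. A call is refused whole if a number of a shift passes 1 or a number of a turn 0.125, either way. A call with a gripper value outside its range is refused whole. The fingers move at their own pace and stop on an object; "force" is the grip in N (left out, the last holds). Time passes only in rows, so rows that do not move let the fingers close. It gives the time, the measured TCP pose, the force, the opening and the grip force at its end, in the units of the state.
- read_state(): the state, without advancing time (a new reading comes with each control period).
- vision.camera(name): name is "side" or "top"; returns the picture (480x640x3 uint8, red, green, blue); there is no depth.
- vision.calibration(name): a dict with "fov_y" (degrees; the focal length in pixels is half the picture's height over the tangent of half this angle, whatever the lens; pixels are square), "cx", "cy" (the principal point, pixels), "R" (3x3) and "t" (3): a world point X has camera coordinates R X + t. Camera axes: x right, y down, z forward; pixel columns grow to the right and rows downward; lengths in m; the calibration is good to about 2 mm. A picture is of the moment at which its call begins. calibration takes no time and is no camera call.
- job.sign_off(): hands the job in; it is judged then, once.
The state is a dict: "clock": time; "joint_positions": joint angles; "joint_vel": joint speeds; "tau": joint torques, N m; "position": TCP position; "orientation": TCP orientation; "contact_force": force on the tool from outside, world axes, zero at the start; "ft_torque": the same for the moment, N m; "opening": finger opening in m; "finger_force": force on a finger pad.
Only numpy, scipy, OpenCV 4.12 (cv2) and the standard library are available. Lean on these libraries where they do the work, as an engineer would, in place of code of your own. Each camera call takes 0.05 s, during which the arm holds its last target. There are 200 camera calls.

## Task

Pack the white caddy for the next hand treatment: set the blue splint in the yellow compartment, the silver-coloured aluminium balm tin in the red one, the steel tumbler in the green one and the ceramic bowl in the black one. Stand each upright, as it stands now, in the middle of its compartment, and set it down rather than dropping it. Leave the orange splint and the copper-coloured tin where they are, undisturbed.

Things in the scene. Friction and masses are not known exactly. Their poses are not given: they have to be found in the camera images.
- splint_blue: The blue plastic finger splint: an open trough 84 mm long (x), 28 mm wide (y), 26 mm high, walls and floor 4 mm, open side up. Origin: centre of its underside, z up. About 35 g.
- splint_orange: The look-alike: an orange plastic finger splint: an open trough 84 mm long (x), 28 mm wide (y), 26 mm high, walls and floor 4 mm, open side up. Origin: centre of its underside, z up. About 35 g. Stays where it is.
- tin_aluminium: The silver-coloured, bare aluminium round balm tin with lid, 60 mm across (57 mm below the lid, which begins 16 mm up), 28 mm high. Origin: centre of its underside, z up. About 70 g.
- tin_copper: The look-alike: a copper-coloured (reddish-brown) round balm tin with lid, 60 mm across (57 mm below the lid, which begins 16 mm up), 28 mm high. Origin: centre of its underside, z up. About 70 g. Stays where it is.
- tumbler: Stainless steel tumbler, empty, open at the top: 62 mm across at the rim, 56 mm at the foot, 78 mm high, wall 3 mm. Origin: centre of its underside, z up. About 120 g.
- bowl: Small white ceramic bowl, empty, open side up: 62 mm across at the rim, 42 mm high, wall 4 mm; the side is nearly upright (57 mm across at 12 mm height), then narrows to a 40 mm foot. Origin: centre of its underside, z up. About 140 g. Can be gripped across the outside.
- cell_yellow: Yellow square compartment, 108 mm outside, rim 10 mm high and 2.5 mm thick, floor 3 mm. Origin: centre of its underside (a thing in it stands 3 mm higher); x, y along its sides, z up. Fixed, one of four, two by two, 113 mm apart, in the caddy: a white tray 240 mm square, rim 18 mm high, floor 4 mm, grey grips on two sides to 127 mm from its middle.
- cell_red: Red square compartment, 108 mm outside, rim 10 mm high and 2.5 mm thick, floor 3 mm. Origin: centre of its underside (a thing in it stands 3 mm higher); x, y along its sides, z up. Fixed, one of four, two by two, 113 mm apart, in the caddy: a white tray 240 mm square, rim 18 mm high, floor 4 mm, grey grips on two sides to 127 mm from its middle.
- cell_green: Green square compartment, 108 mm outside, rim 10 mm high and 2.5 mm thick, floor 3 mm. Origin: centre of its underside (a thing in it stands 3 mm higher); x, y along its sides, z up. Fixed, one of four, two by two, 113 mm apart, in the caddy: a white tray 240 mm square, rim 18 mm high, floor 4 mm, grey grips on two sides to 127 mm from its middle.
- cell_black: Black square compartment, 108 mm outside, rim 10 mm high and 2.5 mm thick, floor 3 mm. Origin: centre of its underside (a thing in it stands 3 mm higher); x, y along its sides, z up. Fixed, one of four, two by two, 113 mm apart, in the caddy: a white tray 240 mm square, rim 18 mm high, floor 4 mm, grey grips on two sides to 127 mm from its middle.

How it is judged:
At the end, for the whole second after the job is handed in: Blue splint in yellow, aluminium tin in red, tumbler in green, bowl in black: each within 15 mm of the middle, on the floor (within 5 mm), tilted under 0.15 rad, released, at rest; orange splint and copper tin within 20 mm of their start (horizontal distance between splint_blue and cell_yellow below 0.015 m and z of splint_blue in the frame of cell_yellow below 0.008 m and angle between each of splint_blue, tin_aluminium, tumbler, bowl's own z axis and vertical below 0.15 rad and linear speed of each of splint_blue, tin_aluminium, tumbler, bowl below 0.02 m/s and angular speed of each of splint_blue, tin_aluminium, tumbler, bowl below 0.2 rad/s and horizontal distance between tin_aluminium and cell_red below 0.015 m and z of tin_aluminium in the frame of cell_red below 0.008 m and horizontal distance between tumbler and cell_green below 0.015 m and z of tumbler in the frame of cell_green below 0.008 m and horizontal distance between bowl and cell_black below 0.015 m and z of bowl in the frame of cell_black below 0.008 m and distance of each of splint_orange, tin_copper from where it was at the start of the episode below 0.02 m); the robot touches nothing.
It fails at once if the splint orange is disturbed (moved by more than 20 mm) (distance of splint_orange from where it was at the start of the episode above 0.02 m).
It fails at once if the tin copper is disturbed (moved by more than 20 mm) (distance of tin_copper from where it was at the start of the episode above 0.02 m).
It fails at once if a thing to be packed is dropped or thrown (faster than 0.8 m/s while not in the fingers, a fall of some 30 mm) ((contact force between splint_blue and the fingers below 0.01 N and linear speed of splint_blue above 0.8 m/s) or (contact force between tin_aluminium and the fingers below 0.01 N and linear speed of tin_aluminium above 0.8 m/s) or (contact force between tumbler and the fingers below 0.01 N and linear speed of tumbler above 0.8 m/s) or (contact force between bowl and the fingers below 0.01 N and linear speed of bowl above 0.8 m/s)).
It also fails if it takes over 112 s, if anything falls off the work surface, if the arm or the gripper's body presses on something with over 40 N, if the wrist force passes 120 N, or if a joint passes its speed limit or range.

## Working session

There is one attempt and no reset: what is moved stays moved. The work goes in short steps, Python scripts to look and compute and a tool call to move; the robot and the scene stay as the last step left them, time stands still between calls to the robot, and variables do not carry over. Pictures are saved under pics/ and viewed, at most 14 in all, crops included, and the job is handed in when it is done.

Besides the shell and the picture viewer there is one more tool, called as a command line: name --pt "numbers of a row" for each row, then --argument value for the rest. apply_moves: Moves the arm, as the interface text tells. Its arguments: {"type":"object","properties":{"steps":{"type":"array","items":{"type":"array","items":{"type":"number"}}},"force":{"type":"number"}},"required":["steps"]}

```bash
mkdir -p pics; ls; python3 - <<'E'
from station import read_state, vision, job, ctrl
import cv2,numpy as np
for n in("top","side"):
    im=vision.camera(n); cv2.imwrite(f"pics/{n}0.png",im[:,:,::-1]); c=vision.calibration(n); print(n,{k:np.round(v,4).tolist() for k,v in c.items()})
s=read_state(); print(s); print(ctrl.hold_point_z)
E
```

```text
pics
top {'fov_y': 52.7153, 'cx': 320.7901, 'cy': 229.2106, 'R': [[-0.009, -0.9998, -0.0168], [-0.9978, 0.01, -0.0652], [0.0653, 0.0162, -0.9977]], 't': [-0.0007, 0.5623, 0.8268]}
side {'fov_y': 45.5451, 'cx': 312.7523, 'cy': 234.8295, 'R': [[-0.982, -0.189, -0.0023], [-0.1184, 0.6244, -0.772], [0.1473, -0.7579, -0.6356]], 't': [0.555, 0.1032, 0.8788]}
{'clock': 0.1, 'joint_positions': array([ 9.31510974e-01,  5.28400835e-01,  1.43376555e+00, -2.58560548e-05,
        1.18138847e+00, -1.78509623e-01]), 'joint_vel': array([ 0.00077237,  0.00090206, -0.00359943,  0.00212407, -0.00129588,
       -0.00173708]), 'tau': array([-4.18750278e-04, -4.40983558e+01, -1.77150053e+01,  6.34846115e-02,
        5.33974066e-02, -4.71432259e-05]), 'position': array([0.27749109, 0.55929123, 0.22165525]), 'orientation': array([-3.79113371e-04,  2.28350258e-01,  9.73578552e-01, -9.04970719e-04]), 'contact_force': array([ 0.02544008,  0.01557191, -0.39180758]), 'ft_torque': array([-0.00788732,  0.01728549, -0.00198558]), 'finger_force': 0.0, 'opening': 0.08711917362131348}
0.0187
```

View pics/top0.png

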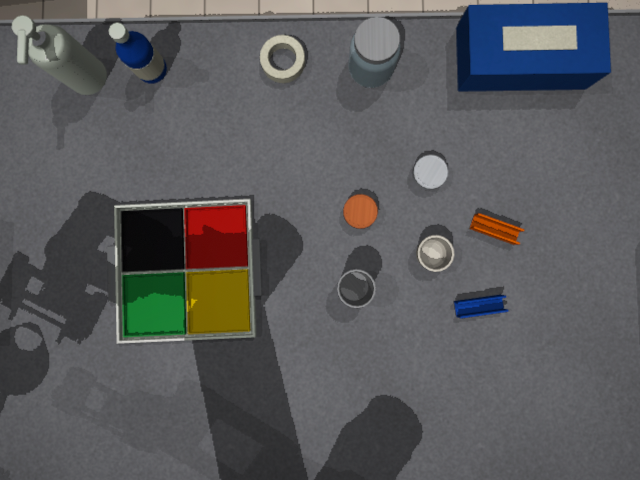

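View pics/side0.png

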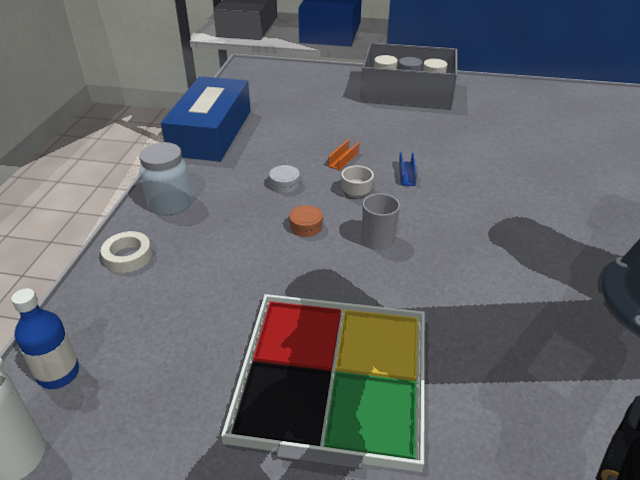

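The top view shows the caddy at u 117–255, v 200–342 (black upper left, red upper right, green lower left, yellow lower right). The aluminium tin is at (431,171), copper tin (361,211), bowl (436,253), tumbler (356,288), blue splint (481,306) and orange splint (497,228). The side view shows the same layout: tumbler rim near (380,205), bowl (357,178), tin (285,178), blue splint (408,168). I'll zoom in for edges.

```bash
python3 - <<'E'
import cv2
t=cv2.imread("pics/top0.png")[150:330,320:535]; s=cv2.imread("pics/side0.png")[130:260,255:435]
cv2.imwrite("pics/tz.png",cv2.resize(t,None,fx=3.3,fy=3.3,interpolation=cv2.INTER_CUBIC))
cv2.imwrite("pics/sz.png",cv2.resize(s,None,fx=4.4,fy=4.4,interpolation=cv2.INTER_CUBIC))
E
```

```text
(no output)
```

View pics/tz.png

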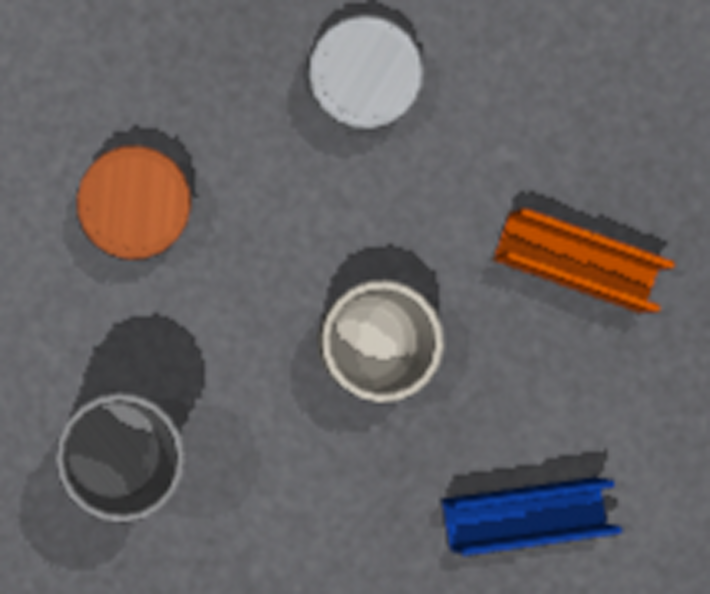

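View pics/sz.png

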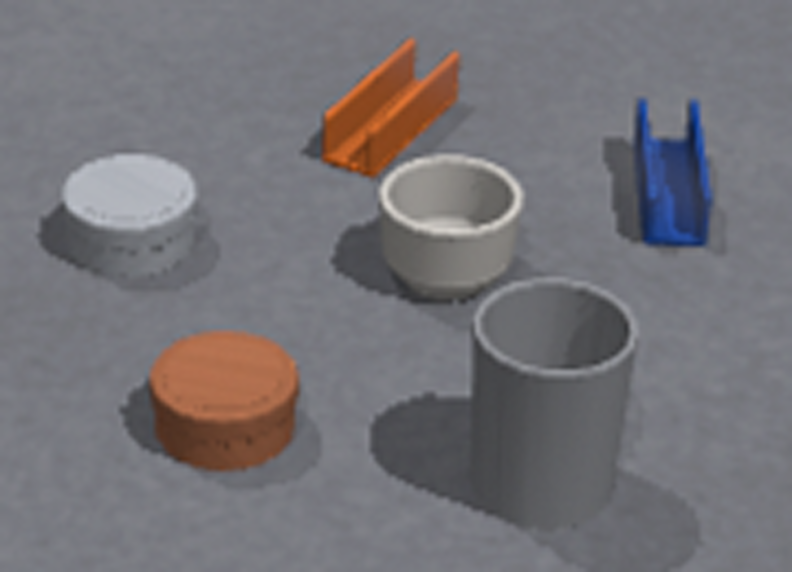

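The zooms give these rim and top ellipse centres. Top view (zoom px): tin (366,72), bowl (382,341), tumbler (120,458), blue splint about (530,517). Side view (zoom px): tin (130,192), bowl (451,198), tumbler (554,327). Next I'll measure by masks and triangulate.

```bash
cat > h.py <<'E'
import cv2,numpy as np
from station import vision
CAL={n:vision.calibration(n) for n in("top","side")}
def P(n):
    c=CAL[n]; f=240/np.tan(np.radians(c["fov_y"])/2)
    return np.array([[f,0,c["cx"]],[0,f,c["cy"]],[0,0,1]])@np.c_[np.array(c["R"]),np.array(c["t"])]
def tri(pt,ps):
    X=cv2.triangulatePoints(P("top"),P("side"),np.array(pt,float).reshape(2,1),np.array(ps,float).reshape(2,1))[:,0]
    X=X[:3]/X[3]
    e=[np.hypot(*((lambda q:q[:2]/q[2])(P(n)@np.r_[X,1])-p)) for n,p in(("top",pt),("side",ps))]
    return X,max(e)
def ray(n,p,z):
    M=P(n); A=M[:,[0,1,3]].copy(); A[:,2]+=M[:,2]*z
    q=np.linalg.solve(A,[p[0],p[1],1]); return np.r_[q[:2]/q[2],z]
def big(mask):
    cs,_=cv2.findContours(mask.astype(np.uint8),cv2.RETR_EXTERNAL,cv2.CHAIN_APPROX_NONE); return max(cs,key=cv2.contourArea)
def hsvmask(im,lo,hi,win):
    m=cv2.inRange(cv2.cvtColor(im,cv2.COLOR_BGR2HSV),lo,hi); w=np.zeros_like(m); x0,y0,x1,y1=win; w[y0:y1,x0:x1]=1; return m*w
E
python3 - <<'E'
from h import *
t=cv2.imread("pics/top0.png"); s=cv2.imread("pics/side0.png")
np.set_printoptions(precision=4,suppress=True)
def show(n,a,b): X,e=tri(a,b); print(n,X,"err px %.1f"%e,"top",np.round(a,1),"side",np.round(b,1))
# grey things: top rim ellipse from bright masks / top view
def ell(im,lo,hi,win):
    return cv2.fitEllipse(big(hsvmask(im,lo,hi,win)))
for n,lo,win,ps,z,in (("tin",(0,0,150),(405,145,460,200),(284.5,173.6),.028),("bowl",(0,0,125),(410,228,462,280),(357.5,175),.042),("tumbler",(0,0,118),(332,264,382,312),(380.9,204.3),.078)):
    e=ell(t,lo,(180,90,255),win); show(n,e[0],ps); 
    c=ray("top",e[0],z); print("  ellipse",np.round(e[1],1),"at text z",c,"diam",np.linalg.norm(ray("top",(e[0][0]+e[1][0]/2,e[0][1]),z)-c)*2)
R={"blue":((105,120,40),(130,255,255)),"orange":((3,150,60),(15,255,255))}
for n,wt,ws in(("blue",(450,285,515,325),(390,145,425,195)),("orange",(465,205,530,250),(320,135,365,175))):
    for v,im,w in(("top",t,wt),("side",s,ws)):
        c=big(hsvmask(im,*R[n],w)); q=cv2.minAreaRect(c); print(n,v,np.round(cv2.approxPolyDP(c,2.5,True)[:,0].tolist()).tolist(), np.round(q[0],1))
def quad(c):
    c=cv2.convexHull(c)
    return cv2.approxPolyDP(c,0.04*cv2.arcLength(c,True),True)[:,0].astype(float)
def diagx(q):
    a,b,c,d=[np.r_[p,1] for p in q]; x=np.cross(np.cross(a,c),np.cross(b,d)); return x[:2]/x[2]
C={"red":((0,150,50),(6,255,255)),"yellow":((18,150,50),(32,255,255)),"green":((55,100,30),(75,255,255)),"black":((0,0,0),(180,255,28))}
W={"top":{"black":(119,205,186,271),"*":(100,190,265,350)},"side":{"black":(225,360,331,446),"*":(215,290,435,475)}}
for n in C:
    qs={}
    for v,im in(("top",t),("side",s)):
        qs[v]=quad(big(hsvmask(im,*C[n],W[v].get(n,W[v]["*"]))))
    print(n,[len(q) for q in qs.values()])
    if all(len(q)==4 for q in qs.values()): show(n,diagx(qs["top"]),diagx(qs["side"])); print([np.round(np.linalg.norm(ray("top",qs["top"][i],.014)-ray("top",qs["top"][i-1],.014)),3) for i in range(4)])
    else: print(qs)
E
```

```text
tin [ 0.6595 -0.1973  0.0267] err px 0.4 top [430.4 171.4] side [284.5 173.6]
  ellipse [32.1 32.7] at text z [ 0.66   -0.1969  0.028 ] diam 0.055288430612631695
bowl [ 0.5179 -0.1999  0.0392] err px 0.4 top [435.5 253.1] side [357.5 175. ]
  ellipse [35.6 36.1] at text z [ 0.5185 -0.1992  0.042 ] diam 0.05972182035739749
tumbler [ 0.4624 -0.0628  0.0773] err px 0.0 top [356.  288.4] side [380.9 204.3]
  ellipse [37.2 37.5] at text z [ 0.4624 -0.0628  0.078 ] diam 0.059601540426647316
blue top [[505, 296], [454, 301], [456, 315], [467, 317], [507, 311], [501, 299]] [480.8 305.9]
blue side [[400, 153], [401, 184], [414, 185], [413, 153], [410, 162], [403, 162]] [408.1 169. ]
orange top [[474, 215], [471, 229], [513, 244], [519, 243], [515, 240], [523, 229], [480, 213]] [496.5 228.6]
orange side [[358, 142], [350, 149], [345, 144], [348, 139], [329, 155], [328, 165], [340, 169], [357, 153], [358, 149], [353, 148]] [343.3 153.8]
red [4, 4]
red [0.5512 0.1802 0.0118] err px 0.5 top [215.2 236.3] side [299.  333.8]
[np.float64(0.106), np.float64(0.106), np.float64(0.107), np.float64(0.106)]
yellow [4, 4]
yellow [0.4387 0.176  0.0124] err px 0.3 top [217.2 300.7] side [377.8 342.8]
[np.float64(0.105), np.float64(0.106), np.float64(0.106), np.float64(0.106)]
green [4, 4]
green [0.4342 0.2885 0.012 ] err px 0.4 top [153.2 303.8] side [372.2 412.5]
[np.float64(0.108), np.float64(0.106), np.float64(0.108), np.float64(0.106)]
black [4, 4]
black [0.5472 0.2927 0.0134] err px 0.1 top [151.5 239.5] side [283.3 400.1]
[np.float64(0.107), np.float64(0.106), np.float64(0.106), np.float64(0.103)]
```

```bash
python3 - <<'E'
from h import *
np.set_printoptions(precision=4,suppress=True)
A,ea=tri((505.5,296),(400,153)); B,eb=tri((507.5,311),(413.5,153)); print("far tops",A,ea,B,eb)
C,ec=tri((454,302),(400.5,184.5)); D,ed=tri((456.5,315.5),(414.5,185)); print("near floor",C,ec,D,ed)
m=lambda a,b:(a+b)/2
L=m(C,D)-m(A,B); print("centre",m(m(A,B),m(C,D)),"len",np.linalg.norm(L[:2]),"axis deg",np.degrees(np.arctan2(L[1],L[0])),"widths",np.linalg.norm((A-B)[:2]),np.linalg.norm((C-D)[:2]))
q=((505.5+507.5)/2,(296+311)/2); print(ray("top",q,.026),ray("top",(455.3,308.7),0))
E
```

```text
far tops [ 0.4446 -0.3205  0.0235] 0.07948128834985721 [ 0.4182 -0.3225  0.0253] 0.5905877903160145
near floor [ 0.4346 -0.238   0.0024] 0.8559423875522107 [ 0.409  -0.242   0.0017] 0.3390136503460892
centre [ 0.4266 -0.2808  0.0132] len 0.08206191887363089 axis deg 96.72136030814887 widths 0.026417773345856665 0.0259197303509385
[ 0.4319 -0.3209  0.026 ] [ 0.4212 -0.2406  0.    ]
```

apply_moves --pt "0 0 -0.12 0.4 -0.7 0 0.6" --pt "0 0 -0.12 0.4 -0.7 0 0.6" --pt "0 0 -0.12 0.4 -0.7 0 0.6" --pt "0 0 -0.12 0.4 -0.7 0 0.6" --pt "0 0 -0.12 0.4 -0.7 0 0.6" --pt "0 0 -0.12 0.4 -0.7 0 0.6" --pt "0 0 -0.12 0.4 -0.7 0 0.6" --pt "0 0 -0.12 0.4 -0.7 0 0.6" --force 15

```text
clock: 0.77
position: [0.4061, 0.3343, 0.2222]
orientation: [-0.0, 0.654, 0.756, -0.0]
contact_force: [-0.3, 0.7, 0.1]
opening: 0.053
finger_force: 0.0
```

apply_moves --pt "0 0 0 0 -0.9 0 0.6" --pt "0 0 0 0 -0.9 0 0.6" --pt "0 0 0 0 -0.9 0 0.6" --pt "0 0 0 0 -0.9 0 0.6" --pt "0 0 0 0 -0.9 0 0.6" --pt "0 0 0 0 -0.9 0 0.6" --pt "0 0 0 0 -0.9 0 0.6" --pt "0 0 0 0 -0.9 0 0.6"

```text
clock: 1.43
position: [0.4053, 0.0463, 0.2225]
orientation: [-0.0, 0.652, 0.758, -0.0]
contact_force: [0.6, -0.4, 0.6]
opening: 0.0521
finger_force: 0.0
```

apply_moves --pt "0 0 0 0 -0.9 0 0.6" --pt "0 0 0 0 -0.9 0 0.6" --pt "0 0 0 0 -0.9 0 0.6" --pt "0 0 0 0 -0.9 0 0.6" --pt "0 0 0 0 -0.9 0 0.6" --pt "0 0 0 0 -0.9 0 0.6" --pt "0 0 0 0 -0.9 0 0.6" --pt "0 0 0 0 0 0 0.6"

```text
clock: 2.1
position: [0.4074, -0.2114, 0.2229]
orientation: [0.003, 0.654, 0.756, -0.001]
contact_force: [2.4, 0.0, -0.4]
opening: 0.0521
finger_force: 0.0
```

apply_moves --pt "0 0 -0.028 0.25 -0.9 -0.3 0.6" --pt "0 0 0 0.25 -0.9 -0.3 0.6" --pt "0 0 0 0 -0.1 -0.8 0.6" --pt "0 0 0 0 0 -0.8 0.6" --pt "0 0 0 0 0 -0.8 0.6" --pt "0 0 0 0 0 0 0.6" --pt "0 0 0 0 0 0 0.6" --pt "0 0 0 0 0 0 0.6"

```text
clock: 2.77
position: [0.4265, -0.2803, 0.1035]
orientation: [0.001, 0.663, 0.749, -0.0]
contact_force: [-0.4, -1.2, 0.6]
opening: 0.0519
finger_force: 0.0
```

```bash
python3 - <<'E'
from h import *
a=vision.camera("top")[210:350,400:560,::-1]; b=vision.camera("side")[90:230,330:490,::-1]
cv2.imwrite("pics/g1.png",cv2.resize(np.hstack([a,b]),None,fx=2.5,fy=2.5))
from station import read_state; s=read_state(); print(s["position"],s["orientation"])
E
```

```text
[ 0.42708378 -0.28097318  0.10458291] [ 2.09395742e-03  6.62507987e-01  7.49051907e-01 -1.50560986e-04]
```

View pics/g1.png

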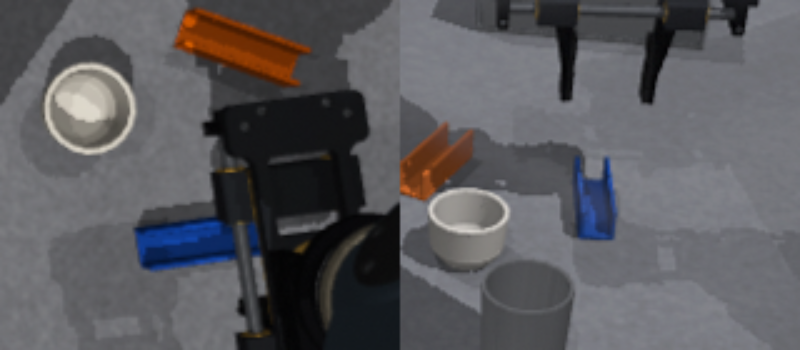

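Both views show the open fingers hanging above the blue splint: crop px (568,100) and (648,100), with the splint at (595,200). They're aligned with its width and clear of the orange splint, so I'll descend.

apply_moves --pt "0 0 0 0 0 -0.6 0.6" --pt "0 0 0 0 0 -0.6 0.6" --pt "0 0 0 0 0 -0.6 0.6" --pt "0 0 0 0 0 -0.4 0.6" --pt "0 0 0 0 0 -0.15 0.6" --pt "0 0 0 0 0 0 0.6" --pt "0 0 0 0 0 0 0.2" --pt "0 0 0 0 0 0 0.2" --force 12

```text
clock: 3.53
position: [0.4268, -0.281, 0.0101]
orientation: [0.002, 0.663, 0.749, -0.0]
contact_force: [0.1, -0.4, 0.5]
opening: 0.0449
finger_force: 0.0
```

apply_moves --pt "0 0 0 0 0 0 0.2" --pt "0 0 0 0 0 0 0.2" --pt "0 0 0 0 0 0 0.2" --pt "0 0 0 0 0 0.3 0.2" --pt "0 0 0 0 0 0.6 0.2" --pt "0 0 0 0 0 0.6 0.2" --pt "0 0 0 0 0 0.6 0.2" --pt "0 0 0 0 0 0.9 0.2"

```text
clock: 4.2
position: [0.4246, -0.279, 0.1282]
orientation: [-0.002, 0.663, 0.749, 0.0]
contact_force: [0.2, -0.6, -0.2]
opening: 0.0282
finger_force: 12.0
```

apply_moves --pt "0 0 0 0 0.5 0.5 0.2" --pt "0 0 0 0 0.9 0.2 0.2" --pt "0 0 0 0 0.9 0 0.2" --pt "0 0 0 0 0.9 0 0.2" --pt "0 0 0 0 0.9 0 0.2" --pt "0 0 0 0 0.9 0 0.2" --pt "0 0 0 0 0.9 0 0.2" --pt "0 0 0 0 0.9 0 0.2"

```text
clock: 4.87
position: [0.4254, -0.0065, 0.1568]
orientation: [0.0, 0.663, 0.749, 0.0]
contact_force: [0.5, 0.5, -0.4]
opening: 0.0279
finger_force: 12.0
```

apply_moves --pt "0 0 0 0.15 0.9 0 0.2" --pt "0 0 0 0.15 0.9 0 0.2" --pt "0 0 0 0 0.9 0 0.2" --pt "0 0 0 0 0.9 0 0.2" --pt "0 0 0 0 0.5 -0.5 0.2" --pt "0 0 0 0 0.5 -0.6 0.2" --pt "0 0 0 0 0 -0.4 0.2" --pt "0 0 0 0 0 0 0.2"

```text
clock: 5.53
position: [0.4354, 0.1766, 0.0943]
orientation: [-0.002, 0.662, 0.75, -0.002]
contact_force: [0.3, -0.2, -0.2]
opening: 0.0276
finger_force: 12.0
```

apply_moves --pt "0 0 0 0 0 0 0.2" --pt "0 0 0 0 0 0 0.2"

```text
clock: 5.7
position: [0.4383, 0.1755, 0.0972]
orientation: [0.0, 0.663, 0.749, 0.0]
contact_force: [-0.6, -0.1, -0.4]
opening: 0.028
finger_force: 12.0
```

apply_moves --pt "0 0 0 0 0 -0.5 0.2" --pt "0 0 0 0 0 -0.5 0.2" --pt "0 0 0 0 0 -0.5 0.2" --pt "0 0 0 0 0 -0.35 0.2" --pt "0 0 0 0 0 -0.05 0.2" --pt "0 0 0 0 0 -0.05 0.2" --pt "0 0 0 0 0 0 0.2" --pt "0 0 0 0 0 0 0.2"

```text
clock: 6.37
position: [0.4389, 0.1757, 0.0197]
orientation: [0.001, 0.663, 0.749, 0.001]
contact_force: [-0.4, -0.7, 0.2]
opening: 0.0281
finger_force: 12.0
```

apply_moves --pt "0 0 0 0 0 -0.03 0.2" --pt "0 0 0 0 0 -0.03 0.2" --pt "0 0 0 0 0 0 0.2" --pt "0 0 0 0 0 0 0.2"

```text
clock: 6.7
position: [0.438, 0.1759, 0.0164]
orientation: [0.0, 0.663, 0.749, 0.0]
contact_force: [0.6, 0.2, 0.4]
opening: 0.0275
finger_force: 12.0
```

apply_moves --pt "0 0 0 0 0 -0.03 0.2" --pt "0 0 0 0 0 0 0.2" --pt "0 0 0 0 0 0 0.38" --pt "0 0 0 0 0 0 0.5" --pt "0 0 0 0 0 0 0.5" --pt "0 0 0 0 0 0.3 0.5" --pt "0 0 0 0 0 0.6 0.5" --pt "0 0 0 0 0 0.8 0.5"

```text
clock: 7.37
position: [0.4361, 0.1755, 0.0819]
orientation: [-0.002, 0.663, 0.749, -0.002]
contact_force: [-0.4, 0.3, -0.1]
opening: 0.0429
finger_force: 0.0
```

apply_moves --pt "0 0 0 0 0 0.8 0.5" --pt "0 0 0 0 0 0.7 0.9" --pt "0 0 0 0.46 -0.78 0 0.9" --pt "0 0 0 0.46 -0.78 0 0.9" --pt "0 0 0 0.46 -0.78 0 0.9" --pt "0 0 0 0.46 -0.78 0 0.9" --pt "0 0 0 0.46 -0.78 0 0.9" --pt "0 0 0 0.46 -0.78 0 0.9"

```text
clock: 8.03
position: [0.5486, -0.013, 0.1427]
orientation: [-0.0, 0.663, 0.749, -0.0]
contact_force: [0.0, 0.9, -0.1]
opening: 0.0763
finger_force: 0.0
```

apply_moves --pt "0 0 0 0.46 -0.78 0 0.9" --pt "0 0 0 0.46 -0.78 0 0.9" --pt "0 0 0 0.46 -0.78 0 0.9" --pt "0 0 0 0.46 -0.78 0 0.9" --pt "0 0 0 0.46 -0.78 0 0.9" --pt "0 0 0 0.46 -0.78 0 0.9" --pt "0 0 0 0 0 0 0.9" --pt "0 0 0 0 0 0 0.9"

```text
clock: 8.7
position: [0.659, -0.2007, 0.142]
orientation: [-0.0, 0.664, 0.748, -0.0]
contact_force: [-0.8, 0.1, -0.1]
opening: 0.0779
finger_force: 0.0
```

apply_moves --pt "0 0 0 0 0 0 0.95" --pt "0 0 0 0 0 0 0.95"

```text
clock: 8.87
position: [0.6575, -0.1971, 0.1423]
orientation: [-0.001, 0.662, 0.749, -0.0]
contact_force: [0.0, -0.1, -0.3]
opening: 0.0816
finger_force: 0.0
```

```bash
python3 - <<'E'
from h import *
a=vision.camera("top")[185:345,105:265,::-1]; b=vision.camera("side")[90:250,225:385,::-1]
cv2.imwrite("pics/g2.png",cv2.resize(np.hstack([a,b]),None,fx=2.5,fy=2.5))
E
```

```text
(no output)
```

View pics/g2.png

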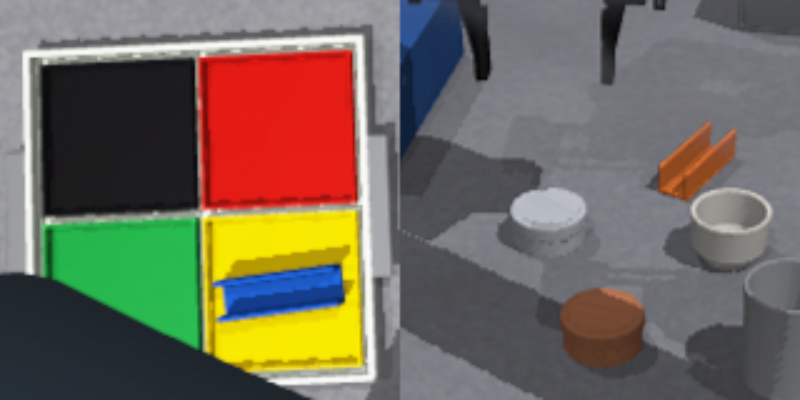

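The blue splint sits upright in yellow near the middle (crop px 285,292). The open fingers are above the aluminium tin, and the copper tin, orange splint and blue box are clear. Descending onto the tin.

apply_moves --pt "0 0 0 0.03 0 -0.7 0.95" --pt "0 0 0 0 0 -0.7 0.95" --pt "0 0 0 0 0 -0.7 0.95" --pt "0 0 0 0 0 -0.6 0.95" --pt "0 0 0 0 0 -0.4 0.95" --pt "0 0 0 0 0 -0.2 0.95" --pt "0 0 0 0 0 0 0.95" --pt "0 0 0 0 0 0 0.6" --force 15

```text
clock: 9.63
position: [0.6601, -0.198, 0.0113]
orientation: [0.0, 0.662, 0.749, 0.0]
contact_force: [0.3, -0.1, -0.1]
opening: 0.0803
finger_force: 0.0
```

apply_moves --pt "0 0 0 0 0 0 0.6" --pt "0 0 0 0 0 0 0.6" --pt "0 0 0 0 0 0 0.6" --pt "0 0 0 0 0 0 0.6"

```text
clock: 9.97
position: [0.6606, -0.1989, 0.0123]
orientation: [0.001, 0.663, 0.749, 0.0]
contact_force: [-0.3, 0.9, 1.9]
opening: 0.0598
finger_force: 15.0
```

apply_moves --pt "0 0 0 0 0 0.2 0.6" --pt "0 0 0 0 0 0.6 0.6" --pt "0 0 0 0 0 0.8 0.6" --pt "0 0 0 0 0 0.8 0.6" --pt "0 0 0 -0.1 0.4 0.6 0.6" --pt "0 0 0 -0.2 0.8 0 0.6" --pt "0 0 0 -0.2 0.8 0 0.6" --pt "0 0 0 -0.2 0.8 0 0.6"

```text
clock: 10.63
position: [0.6317, -0.086, 0.1325]
orientation: [0.001, 0.663, 0.748, 0.0]
contact_force: [0.0, 0.3, 0.3]
opening: 0.0595
finger_force: 15.0
```

apply_moves --pt "0 0 0 -0.25 0.8 0 0.6" --pt "0 0 0 -0.25 0.8 0 0.6" --pt "0 0 0 -0.25 0.8 0 0.6" --pt "0 0 0 -0.25 0.8 0 0.6" --pt "0 0 0 -0.25 0.8 0 0.6" --pt "0 0 0 -0.25 0.8 0 0.6" --pt "0 0 0 -0.25 0.8 0 0.6" --pt "0 0 0 -0.25 0.8 -0.3 0.6"

```text
clock: 11.3
position: [0.553, 0.1711, 0.1215]
orientation: [0.002, 0.663, 0.749, 0.002]
contact_force: [0.6, -0.1, -0.0]
opening: 0.0595
finger_force: 15.0
```

apply_moves --pt "0 0 0 0 0.25 -0.5 0.6" --pt "0 0 0 0 0 -0.5 0.6" --pt "0 0 0 0 0 -0.3 0.6" --pt "0 0 0 0 0 0 0.6" --pt "0 0 0 0 0 0 0.6" --pt "0 0 0 0 0 0 0.6"

```text
clock: 11.8
position: [0.5528, 0.1788, 0.0678]
orientation: [0.001, 0.663, 0.749, 0.001]
contact_force: [0.2, 0.1, -0.4]
opening: 0.0595
finger_force: 15.0
```

apply_moves --pt "0 0 0 -0.03 0.03 -0.4 0.6" --pt "0 0 0 0 0 -0.4 0.6" --pt "0 0 0 0 0 -0.25 0.6" --pt "0 0 0 0 0 -0.05 0.6" --pt "0 0 0 0 0 -0.05 0.6" --pt "0 0 0 0 0 -0.03 0.6" --pt "0 0 0 0 0 0 0.6" --pt "0 0 0 0 0 0 0.6"

```text
clock: 12.47
position: [0.5512, 0.1806, 0.0204]
orientation: [0.0, 0.663, 0.749, 0.0]
contact_force: [0.5, 0.4, -1.1]
opening: 0.0597
finger_force: 15.0
```

apply_moves --pt "0 0 0 0 0 -0.03 0.6" --pt "0 0 0 0 0 -0.03 0.6" --pt "0 0 0 0 0 0 0.6" --pt "0 0 0 0 0 0 0.6"

```text
clock: 12.8
position: [0.5513, 0.1807, 0.0192]
orientation: [0.001, 0.663, 0.749, 0.001]
contact_force: [-1.9, -0.2, 9.8]
opening: 0.0596
finger_force: 15.0
```

apply_moves --pt "0 0 0 0 0 0 0.74" --pt "0 0 0 0 0 0 0.8" --pt "0 0 0 0 0 0 0.8" --pt "0 0 0 0 0 0.2 0.8" --pt "0 0 0 0 0 0.5 0.8" --pt "0 0 0 0 0 0.8 0.8" --pt "0 0 0 0 0 0.8 0.95" --pt "0 0 0 0 0 0.8 0.95"

```text
clock: 13.47
position: [0.5501, 0.1805, 0.1426]
orientation: [-0.0, 0.663, 0.749, -0.0]
contact_force: [0.4, 0.1, -0.5]
opening: 0.0765
finger_force: 0.0
```

apply_moves --pt "0 0 0 -0.07 -0.79 0 0.95" --pt "0 0 0 -0.07 -0.79 0 0.95" --pt "0 0 0 -0.07 -0.79 0 0.95" --pt "0 0 0 -0.07 -0.79 0 0.95" --pt "0 0 0 -0.07 -0.79 0 0.95" --pt "0 0 0 -0.07 -0.79 0 0.95" --pt "0 0 0 -0.07 -0.79 0 0.95" --pt "0 0 0 -0.07 -0.79 0 0.95"

```text
clock: 14.13
position: [0.5279, -0.0736, 0.1418]
orientation: [0.0, 0.663, 0.749, 0.0]
contact_force: [0.6, 0.6, 0.6]
opening: 0.0827
finger_force: 0.0
```

apply_moves --pt "0 0 0 -0.07 -0.79 0 0.95" --pt "0 0 0 -0.07 -0.79 0 0.95" --pt "0 0 0 -0.07 -0.79 0 0.95" --pt "0 0 0 -0.07 -0.79 0 0.95" --pt "0 0 0 0 0 -0.4 0.95" --pt "0 0 0 0 0 0 0.95" --pt "0 0 0 0 0 0 0.95" --pt "0 0 0 0 0 0 0.95"

```text
clock: 14.8
position: [0.5167, -0.1976, 0.1255]
orientation: [-0.001, 0.662, 0.749, 0.0]
contact_force: [-0.1, -0.5, 0.1]
opening: 0.0826
finger_force: 0.0
```

```bash
python3 - <<'E'
from h import *
from station import read_state; s=read_state(); print(s["position"],s["opening"])
a=vision.camera("top")[185:345,105:265,::-1]; b=vision.camera("side")[90:250,285:445,::-1]
cv2.imwrite("pics/g3.png",cv2.resize(np.hstack([a,b]),None,fx=2.5,fy=2.5))
E
```

```text
[ 0.51673302 -0.19759114  0.12552544] 0.08264621381277175
```

View pics/g3.png

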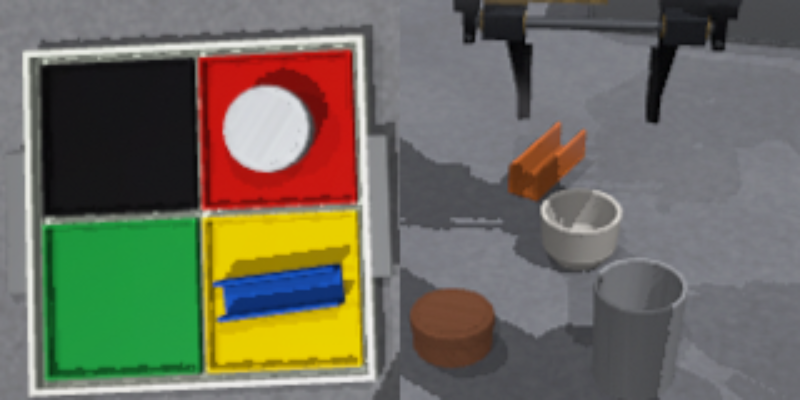

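The tin stands in red (crop px 267,128, leaning left only by parallax) and the splint is in yellow. The fingers are centred over the bowl (581,230) and clear of the orange splint and tumbler. Descending.

apply_moves --pt "0 0 0 0.03 -0.04 -0.7 0.95" --pt "0 0 0 0 0 -0.7 0.95" --pt "0 0 0 0 0 -0.6 0.95" --pt "0 0 0 0 0 -0.5 0.95" --pt "0 0 0 0 0 -0.25 0.95" --pt "0 0 0 0 0 0 0.95" --pt "0 0 0 0 0 0 0.6" --pt "0 0 0 0 0 0 0.6" --force 20

```text
clock: 15.57
position: [0.5193, -0.2004, 0.0166]
orientation: [0.001, 0.662, 0.749, 0.0]
contact_force: [0.5, 0.2, -0.9]
opening: 0.0758
finger_force: 0.0
```

apply_moves --pt "0 0 0 0 0 0 0.6" --pt "0 0 0 0 0 0 0.6" --pt "0 0 0 0 0 0 0.6"

```text
clock: 15.82
position: [0.5189, -0.2006, 0.0165]
orientation: [0.001, 0.663, 0.749, 0.0]
contact_force: [-0.5, 0.2, 5.5]
opening: 0.0597
finger_force: 19.8
```

apply_moves --pt "0 0 0 0 0 0.1 0.6" --pt "0 0 0 0 0 0.2 0.6" --pt "0 0 0 0 0 0.4 0.6" --pt "0 0 0 0 0 0.6 0.6" --pt "0 0 0 0 0 0.6 0.6" --pt "0 0 0 0 0 0.6 0.6" --pt "0 0 0 0 0 0.5 0.6" --pt "0 0 0 0 0 0.2 0.6"

```text
clock: 16.48
position: [0.5196, -0.2009, 0.1467]
orientation: [0.003, 0.663, 0.749, 0.0]
contact_force: [0.7, -0.1, -0.6]
opening: 0.0598
finger_force: 20.0
```

apply_moves --pt "0 0 0 0 0.4 0 0.6" --pt "0 0 0 0.1 0.7 0 0.6" --pt "0 0 0 0.1 0.8 0 0.6" --pt "0 0 0 0.1 0.8 0 0.6" --pt "0 0 0 0.1 0.8 0 0.6" --pt "0 0 0 0.1 0.8 0 0.6" --pt "0 0 0 0.1 0.8 0 0.6" --pt "0 0 0 0.1 0.8 0 0.6"

```text
clock: 17.15
position: [0.5456, 0.0374, 0.1429]
orientation: [-0.001, 0.663, 0.749, -0.0]
contact_force: [0.2, 0.1, -0.5]
opening: 0.0596
finger_force: 20.0
```

apply_moves --pt "0 0 0 0 0.8 0 0.6" --pt "0 0 0 0 0.8 0 0.6" --pt "0 0 0 0 0.8 0 0.6" --pt "0 0 0 0 0.8 0 0.6" --pt "0 0 0 0 0.8 0 0.6" --pt "0 0 0 0 0.8 0 0.6" --pt "0 0 0 0 0.8 0 0.6" --pt "0 0 0 0 0.8 0 0.6"

```text
clock: 17.82
position: [0.5453, 0.2932, 0.1427]
orientation: [-0.0, 0.663, 0.749, -0.001]
contact_force: [0.1, 0.8, -1.1]
opening: 0.06
finger_force: 20.0
```

apply_moves --pt "0 0 0 0 0 -0.5 0.6" --pt "0 0 0 0 0 -0.5 0.6" --pt "0 0 0 0 0 -0.5 0.6" --pt "0 0 0 0 0 0 0.6" --pt "0 0 0 0 0 0 0.6" --pt "0 0 0 0 0 0 0.6"

```text
clock: 18.32
position: [0.5467, 0.2918, 0.0839]
orientation: [0.0, 0.663, 0.749, 0.0]
contact_force: [0.1, -0.3, -0.7]
opening: 0.0596
finger_force: 20.0
```

apply_moves --pt "0 0 0 0.02 0.02 -0.5 0.6" --pt "0 0 0 0 0 -0.5 0.6" --pt "0 0 0 0 0 -0.3 0.6" --pt "0 0 0 0 0 -0.05 0.6" --pt "0 0 0 0 0 -0.05 0.6" --pt "0 0 0 0 0 -0.03 0.6" --pt "0 0 0 0 0 0 0.6" --pt "0 0 0 0 0 0 0.6"

```text
clock: 18.98
position: [0.5478, 0.2928, 0.0271]
orientation: [0.0, 0.663, 0.749, 0.001]
contact_force: [-0.1, -0.3, -1.7]
opening: 0.0598
finger_force: 20.0
```

apply_moves --pt "0 0 0 0 0 -0.03 0.6" --pt "0 0 0 0 0 0 0.6" --pt "0 0 0 0 0 0 0.6"

```text
clock: 19.23
position: [0.5472, 0.2927, 0.0252]
orientation: [0.0, 0.663, 0.749, 0.0]
contact_force: [-0.1, 0.0, -1.9]
opening: 0.0593
finger_force: 20.0
```

apply_moves --pt "0 0 0 0 0 -0.03 0.6" --pt "0 0 0 0 0 0 0.6" --pt "0 0 0 0 0 0 0.6"

```text
clock: 19.48
position: [0.5471, 0.2926, 0.0237]
orientation: [-0.0, 0.663, 0.749, -0.0]
contact_force: [0.5, -0.2, -0.9]
opening: 0.0595
finger_force: 20.0
```

apply_moves --pt "0 0 0 0 0 -0.02 0.6" --pt "0 0 0 0 0 0 0.6" --pt "0 0 0 0 0 0 0.6"

```text
clock: 19.73
position: [0.5471, 0.2928, 0.0236]
orientation: [0.0, 0.663, 0.749, 0.0]
contact_force: [-1.9, 0.6, 4.3]
opening: 0.0596
finger_force: 19.8
```

apply_moves --pt "0 0 0 0 0 0 0.74" --pt "0 0 0 0 0 0 0.85" --pt "0 0 0 0 0 0 0.85" --pt "0 0 0 0 0 0.2 0.85" --pt "0 0 0 0 0 0.5 0.85" --pt "0 0 0 0 0 0.8 0.95" --pt "0 0 0 0 0 0.8 0.95" --pt "0 0 0 0 0 0.8 0.95"

```text
clock: 20.4
position: [0.5468, 0.2924, 0.1482]
orientation: [-0.0, 0.663, 0.749, -0.0]
contact_force: [0.0, -0.2, 0.1]
opening: 0.0814
finger_force: 0.0
```

apply_moves --pt "0 0 0 -0.2 -0.8 0 0.95" --pt "0 0 0 -0.2 -0.8 0 0.95" --pt "0 0 0 -0.2 -0.8 0 0.95" --pt "0 0 0 -0.2 -0.8 0 0.95" --pt "0 0 0 -0.2 -0.8 0 0.95" --pt "0 0 0 -0.2 -0.8 0 0.95" --pt "0 0 0 -0.2 -0.8 0 0.95" --pt "0 0 0 -0.2 -0.8 0 0.95"

```text
clock: 21.07
position: [0.4827, 0.0352, 0.1475]
orientation: [0.0, 0.663, 0.749, 0.0]
contact_force: [0.2, -0.7, 0.0]
opening: 0.0824
finger_force: 0.0
```

apply_moves --pt "0 0 0 -0.2 -0.8 0 0.95" --pt "0 0 0 -0.2 -0.8 0 0.95" --pt "0 0 0 -0.12 -0.8 0 0.95" --pt "0 0 0 0 -0.09 0 0.95" --pt "0 0 0 0 0 0 0.95" --pt "0 0 0 0 0 0 0.95" --pt "0 0 0 0 0 0 0.95"

```text
clock: 21.65
position: [0.4622, -0.0619, 0.1471]
orientation: [-0.0, 0.662, 0.749, 0.0]
contact_force: [-0.2, 0.2, 0.3]
opening: 0.0829
finger_force: 0.0
```

```bash
python3 - <<'E'
from h import *
from station import read_state; s=read_state(); print(s["position"],s["opening"])
a=vision.camera("top")[185:345,105:265,::-1]; b=vision.camera("side")[110:270,295:455,::-1]
cv2.imwrite("pics/g4.png",cv2.resize(np.hstack([a,b]),None,fx=2.5,fy=2.5))
E
```

```text
[ 0.46222681 -0.06194957  0.14705267] 0.0829448505099734
```

View pics/g4.png

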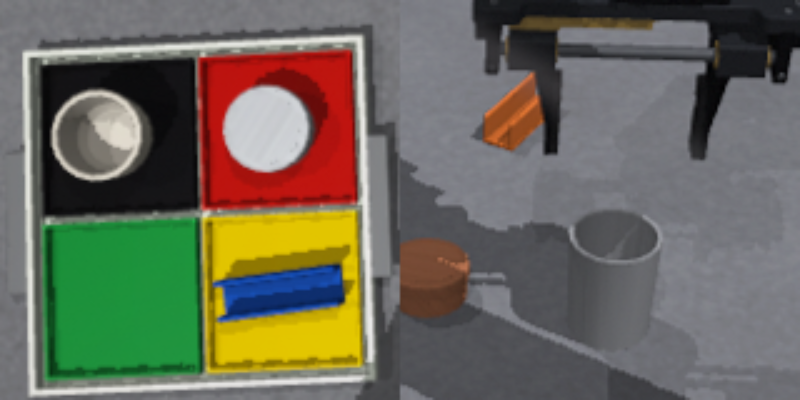

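The bowl stands in black (rim centre at crop px 100,135; the offset is parallax, to be checked). The fingers are centred over the tumbler (615,235). Descending.

apply_moves --pt "0 0 0 0 -0.02 -0.6 0.95" --pt "0 0 0 0 0 -0.6 0.95" --pt "0 0 0 0 0 -0.6 0.95" --pt "0 0 0 0 0 -0.6 0.95" --pt "0 0 0 0 0 -0.4 0.95" --pt "0 0 0 0 0 0 0.95" --pt "0 0 0 0 0 0 0.6" --pt "0 0 0 0 0 0 0.6" --force 18

```text
clock: 22.42
position: [0.4628, -0.0633, 0.0355]
orientation: [0.0, 0.662, 0.749, 0.0]
contact_force: [0.7, -0.3, 0.5]
opening: 0.0757
finger_force: 0.0
```

apply_moves --pt "0 0 0 0 0 0 0.6" --pt "0 0 0 0 0 0 0.6" --pt "0 0 0 0 0 0 0.6" --pt "0 0 0 0 0 0 0.6"

```text
clock: 22.75
position: [0.4628, -0.064, 0.0359]
orientation: [0.001, 0.663, 0.749, 0.0]
contact_force: [0.3, 0.7, 6.1]
opening: 0.0603
finger_force: 18.0
```

apply_moves --pt "0 0 0 0 0 0.1 0.6" --pt "0 0 0 0 0 0.3 0.6" --pt "0 0 0 0 0 0.5 0.6" --pt "0 0 0 0 0 0.6 0.6" --pt "0 0 0 0 0 0.6 0.6" --pt "0 0 0 0 0 0.5 0.6" --pt "0 0 0 0 0 0.2 0.6" --pt "0 0 0 0 0.4 0 0.6"

```text
clock: 23.42
position: [0.4646, -0.0501, 0.149]
orientation: [0.003, 0.663, 0.748, 0.001]
contact_force: [0.0, -0.2, -2.7]
opening: 0.0605
finger_force: 18.0
```

apply_moves --pt "0 0 0 -0.1 0.8 0 0.6" --pt "0 0 0 -0.1 0.8 0 0.6" --pt "0 0 0 -0.1 0.8 0 0.6" --pt "0 0 0 -0.1 0.8 0 0.6" --pt "0 0 0 -0.1 0.8 0 0.6" --pt "0 0 0 -0.1 0.8 0 0.6" --pt "0 0 0 -0.1 0.8 0 0.6" --pt "0 0 0 0 0.8 0 0.6"

```text
clock: 24.08
position: [0.4321, 0.2094, 0.1462]
orientation: [-0.001, 0.663, 0.749, -0.001]
contact_force: [0.8, -1.6, -2.0]
opening: 0.0603
finger_force: 18.0
```

apply_moves --pt "0 0 0 0 0.8 0 0.6" --pt "0 0 0 0 0.8 0 0.6" --pt "0 0 0 0 0.4 0 0.6" --pt "0 0 0 0 0 -0.5 0.6" --pt "0 0 0 0 0 -0.5 0.6" --pt "0 0 0 0 0 0 0.6" --pt "0 0 0 0 0 0 0.6" --pt "0 0 0 0 0 0 0.6"

```text
clock: 24.75
position: [0.4343, 0.288, 0.1071]
orientation: [-0.0, 0.663, 0.749, -0.0]
contact_force: [-0.5, -0.3, -1.3]
opening: 0.0606
finger_force: 18.0
```

apply_moves --pt "0 0 0 0 0.01 -0.5 0.6" --pt "0 0 0 0 0 -0.5 0.6" --pt "0 0 0 0 0 -0.35 0.6" --pt "0 0 0 0 0 -0.1 0.6" --pt "0 0 0 0 0 -0.05 0.6" --pt "0 0 0 0 0 -0.03 0.6" --pt "0 0 0 0 0 0 0.6" --pt "0 0 0 0 0 0 0.6"

```text
clock: 25.42
position: [0.435, 0.2888, 0.0467]
orientation: [0.0, 0.663, 0.749, 0.001]
contact_force: [0.2, -0.3, -1.0]
opening: 0.0602
finger_force: 18.0
```

apply_moves --pt "0 0 0 0 0 -0.03 0.6" --pt "0 0 0 0 0 0 0.6" --pt "0 0 0 0 0 0 0.6"

```text
clock: 25.67
position: [0.4344, 0.2887, 0.0448]
orientation: [0.0, 0.663, 0.749, 0.0]
contact_force: [-0.5, 0.1, -1.6]
opening: 0.0603
finger_force: 18.0
```

apply_moves --pt "0 0 0 0 0 -0.02 0.6" --pt "0 0 0 0 0 0 0.6" --pt "0 0 0 0 0 0 0.6"

```text
clock: 25.92
position: [0.4342, 0.2886, 0.0437]
orientation: [-0.0, 0.663, 0.749, -0.0]
contact_force: [-0.3, -0.2, -2.1]
opening: 0.0606
finger_force: 18.0
```

apply_moves --pt "0 0 0 0 0 -0.02 0.6" --pt "0 0 0 0 0 0 0.6" --pt "0 0 0 0 0 0 0.6"

```text
clock: 26.17
position: [0.4343, 0.2886, 0.0431]
orientation: [0.0, 0.663, 0.749, 0.0]
contact_force: [-0.4, 0.1, 0.7]
opening: 0.0603
finger_force: 18.0
```

apply_moves --pt "0 0 0 0 0 -0.02 0.6" --pt "0 0 0 0 0 0 0.6" --pt "0 0 0 0 0 0 0.6"

```text
clock: 26.42
position: [0.4343, 0.2887, 0.043]
orientation: [0.0, 0.663, 0.749, 0.0]
contact_force: [-2.0, -1.0, 5.7]
opening: 0.0602
finger_force: 18.0
```

Contact is confirmed, so I'll release, lift and move clear to the right, then check.

apply_moves --pt "0 0 0 0 0 0 0.74" --pt "0 0 0 0 0 0 0.9" --pt "0 0 0 0 0 0 0.9" --pt "0 0 0 0 0 0.2 0.9" --pt "0 0 0 0 0 0.5 0.9" --pt "0 0 0 0 0 0.8 0.9" --pt "0 0 0 0 0 0.8 0.9" --pt "0 0 0 0 0 0.8 0.9"

```text
clock: 27.08
position: [0.4339, 0.2884, 0.1676]
orientation: [-0.0, 0.663, 0.749, -0.0]
contact_force: [-0.6, 1.2, -0.1]
opening: 0.0775
finger_force: 0.0
```

apply_moves --pt "0 0 0 0 -0.8 0.5 0.9" --pt "0 0 0 0 -0.9 0 0.9" --pt "0 0 0 0 -0.9 0 0.9" --pt "0 0 0 0 -0.9 0 0.9" --pt "0 0 0 0 -0.9 0 0.9" --pt "0 0 0 0 -0.9 0 0.9" --pt "0 0 0 0 -0.9 0 0.9" --pt "0 0 0 0 -0.9 0 0.9"

```text
clock: 27.75
position: [0.434, 0.003, 0.1867]
orientation: [0.0, 0.663, 0.749, 0.0]
contact_force: [0.4, 0.6, 0.6]
opening: 0.0786
finger_force: 0.0
```

apply_moves --pt "0 0 0 0 -0.9 0 0.9" --pt "0 0 0 0 -0.9 0 0.9" --pt "0 0 0 0 -0.9 0 0.9" --pt "0 0 0 0 0 0 0.9" --pt "0 0 0 0 0 0 0.9" --pt "0 0 0 0 0 0 0.9"

```text
clock: 28.25
position: [0.4338, -0.1031, 0.1862]
orientation: [-0.001, 0.663, 0.749, 0.0]
contact_force: [0.0, 0.6, -0.6]
opening: 0.0787
finger_force: 0.0
```

```bash
python3 - <<'E'
from h import *
np.set_printoptions(precision=4,suppress=True)
T=vision.camera("top")[:,:,::-1].copy(); S=vision.camera("side")[:,:,::-1].copy(); cv2.imwrite("pics/topF.png",T)
def e(lo,hi,w): return cv2.fitEllipse(big(hsvmask(T,lo,hi,w)))[0]
print("tin",ray("top",e((0,0,120),(180,60,255),(190,205,246,266)),.035)-[.5512,.1802,0])
print("bowl",ray("top",e((0,0,60),(180,110,255),(121,210,180,265)),.049)-[.5472,.2927,0])
g=big(hsvmask(T,(0,0,0),(180,80,255),(125,276,183,331))); print("tumbler",ray("top",cv2.fitEllipse(g)[0],.085)-[.4342,.2885,0],cv2.fitEllipse(g)[1])
b=cv2.minAreaRect(big(hsvmask(T,(105,120,40),(130,255,255),(190,272,250,335)))); print("splint",ray("top",b[0],.02)-[.4387,.176,0])
for n,lo,hi,w,z in(("orange",(3,150,60),(15,255,255),(465,205,530,250),.02),("copper",(3,80,60),(15,255,255),(335,185,390,240),.028)):
    p=[cv2.minAreaRect(big(hsvmask(i,lo,hi,w)))[0] for i in(cv2.imread("pics/top0.png"),T)]; print(n,"moved",ray("top",p[1],z)-ray("top",p[0],z))
cv2.imwrite("pics/F.png",np.hstack([cv2.resize(T[190:350,100:260],(400,400)),cv2.resize(S[280:480,220:440],(400,400))]))
E
```

```text
tin [0.0001 0.0016 0.035 ]
bowl [-0.0001 -0.0011  0.049 ]
tumbler [ 0.0025 -0.0118  0.085 ] (37.836578369140625, 48.096832275390625)
splint [-0.0004 -0.0001  0.02  ]
orange moved [0. 0. 0.]
copper moved [-0. -0.  0.]
```

View pics/F.png

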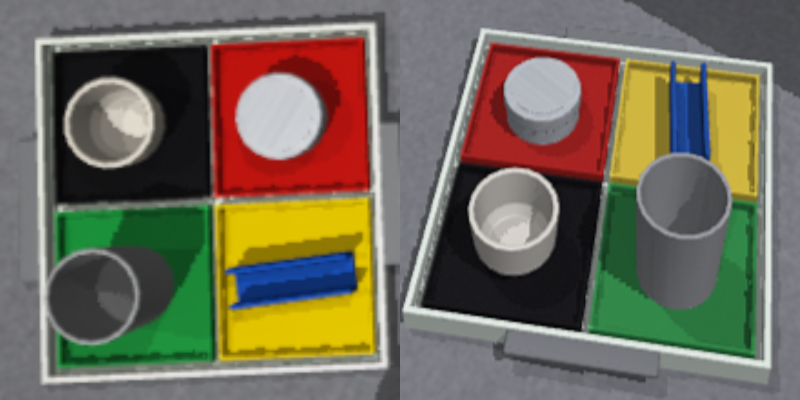

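All four things stand upright in the right compartments. The tumbler mask took in its side wall, so I'll recheck it using the rim centre (top px 137.2,308.8; side px 375.7,378).

```bash
python3 - <<'E'
from h import *
X,e=tri((137.2,308.8),(375.7,378)); print(X-[.4342,.2885,0],e)
if np.hypot(*(X[:2]-[.4342,.2885]))<.008 and abs(X[2]-.085)<.006:
    from station import job; print(job.sign_off())
E
```

```text
[-0.00051     0.00019861  0.08284939] 0.4194228495564657
the job is handed in; nothing more can be done
None
```

The job is handed in: splint, tin, tumbler and bowl each stand upright within about 2 mm of the middle of their compartments by camera, and the orange splint and copper tin have not moved.

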